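Fit the grease tub's inner lid and take off its dust cover

ROBOT

A 6-joint arm with a two-finger parallel gripper is mounted at the origin on the work surface. World frame = base frame: x ahead of the robot, y to its left, z up, the work surface at z = 0. Lengths are in m, angles in rad, forces in N, time in s.
With the tool pointing down it reaches from about 0.375 to 0.9 m from the base axis. Payload 3.1 kg.
Tool frame: the origin (TCP) lies on the centre line of the jaws, within the pads' length; the fingertips stand 22 mm ahead of it and the grasp point (between the pads) lies 3 mm ahead of it; z points along the fingers, y is the line along which they close (so a half turn about z gives the same grasp; the last joint's range is limited). The gripper opens to 85 mm and grips with 20 to 120 N. Pads are 22 mm wide; open, the fingers measure 114 mm over their backs; the gripper's body (76 mm by 85 mm) begins 54 mm behind the grasp point. The pads swing forward as they close: fully open they stand 13 mm farther back than shut.
Start: joints at [1.052, 0.527, 1.433, -0, 1.181, -0.178], TCP at [0.209, 0.589, 0.253] pointing down, gripper open.
Joint ranges: [-3.08, 3.08], [-0.75, 2.2], [0.22, 2.44], [-1.43, 4.57], [0, 2.65], [-2.85, 2.85]. Speed limits (rad/s): [2.79, 2.79, 3.14, 3.14, 3.14, 3.14].

INTERFACE

Orientations are given as a unit quaternion [x, y, z, w].
In Python, from station import manip gives the robot as it stands.
- The arm moves only by the tool drive_effector, called after "Request:" as name([rows], argument=value, ...), one row to a line, values as JSON. Schema: {"type":"object","properties":{"increments":{"type":"array","items":{"type":"array","items":{"type":"number"},"minItems":5,"maxItems":5},"minItems":1,"maxItems":20},"clamp_n":{"type":"number"},"only":{"type":"string"},"quiet":{"type":"boolean"},"lines":{"type":"string"}},"required":["increments"],"additionalProperties":false}. increments is a list of rows, 1 to 20 of them, each of 5 numbers: dx, dy, dz in fractions of the full range, 1 being 0.8 m, then a turn about the tool's z in fractions of the full range, 1 being pi rad, then the opening from 0.0 (shut) to 1.0 (fully open); each row is the pose to reach, as a shift and turn from the pose commanded when the call began, along the tool's axes at that moment; what a row does not reach only later rows make up. A row lasts 1/10 s, in which the tool goes at most 0.05 m and 0.15 rad, less where a joint would pass 70% of its speed; a pose out of reach is approached as far as the arm can. The fingers move at their own pace and stop on an object; clamp_n is the grip in N (left out, the last holds). Time passes only in rows, so rows that do not move let the fingers close. The tool returns the time, the measured TCP pose, the force, the opening and the grip force at its end. only (a regular expression) keeps the lines of the reply that match it, lines (a string "A,B") keeps lines A to B, and quiet returns only ok. No shift or turn number may pass 1 either way. Input that does not fit is refused with a message, and nothing moves.
- manip.sense(): the state, without advancing time (a new reading comes with each control period).
- manip.snapshot(name): name is "scene" or "side" or "wrist"; returns a dict with "pixels" (384x512x3 uint8, red, green, blue), "range_z" (384x512 float32, m along the optical axis (not along the pixel's ray), 0 where there is no reading), "fov_y" (degrees; the focal length in pixels is half the picture's height over the tangent of half this angle, whatever the lens; pixels are square), "cx", "cy" (the principal point, pixels), "R" (3x3) and "t" (3): a world point X has camera coordinates R X + t; the wrist camera has in their place "hand_eye" (4x4, takes a point from camera to tool coordinates, whose origin is the TCP and whose axes are the flange's). Camera axes: x right, y down, z forward; pixel columns grow to the right and rows downward; lengths in m; the calibration is good to about 2 mm. A picture is of the moment at which its call begins: read the wrist's pose just before it.
- manip.sign_off(): hands the job in; it is judged then, once.
The state is a dict: "t": time; "q": joint angles; "qd": joint speeds; "tau": joint torques, N m; "tcp_pos": TCP position; "tool_rot": TCP orientation; "force": force on the tool from outside, world axes, zero at the start; "ft_torque": the same for the moment, N m; "finger_gap": opening from 0.0 (shut) to 1.0 (fully open); "gripper_force": force on a finger pad.
Only numpy, scipy, OpenCV 4.12 (cv2) and the standard library are available. Lean on these libraries where they do the work, as an engineer would, in place of code of your own. Each camera call takes 0.05 s, during which the arm holds its last target. There are 200 camera calls.

TASK

Pick up the nested pair of lids by the square post of the inner lid, turn it so the inner lid's tongue faces the notch in the grease tub's rim, and lower the pair (do not drop it) until the inner lid is fully home in the tub with the tongue in the notch. Then let go of the post, take the outer lid (the dust cover) by its sleeve and lift it alone straight up clear of the post, leaving the inner lid seated undisturbed. Finish while still holding the cover level and still above the tub, not touching the inner lid; leave everything else on the bench where it is.

Things in the scene. Friction and masses are not known exactly. Their poses are not given: they have to be found in the camera images.
- tub: White open round grease tub (dark hoop and ledge) bolted down on a dark 164 mm foot. Outside 142 mm, mouth bore 132 mm, rim 80 mm above the bench. An inner ledge (bore 108 mm) 10 mm below the rim carries the inner lid, whose top ends flush with the rim. A 20 mm wide notch through the rim, 10 mm deep, is on the tub's own +x side. Origin: centre of the underside on the bench, z up.
- notch (a point): Middle of the notch in the tub's rim, level with the rim top, 70 mm from the tub's axis along the tub's +x.
- inner_lid: Inner lid, aluminium, about 0.35 kg, flat on the bench at first. Disc 126 mm across, 10 mm thick; tongue on its +x side 14 mm wide, 10 thick, out to 78 mm from the axis. Central square post 20 x 20 mm, sides along the lid's x and y, top 68 mm above the underside; at its foot a 32 mm boss, 3 mm high, centres the cover. Origin: centre of underside, z up; fully home it is 70 mm above the bench.
- tongue (a point): Point on the top face of the inner lid's tongue, 70 mm from the lid's axis along the lid's own +x, 10 mm above the lid's underside.
- post_top (a point): Centre of the top end of the square post, 68 mm above the inner lid's underside.
- cover: Outer lid (dust cover), dark steel, about 0.15 kg, loose on the inner lid's disc, the post coming up through it. Flat ring 116 mm across, 4 mm thick, with a round upright sleeve at its hole: 46 mm outside, 36 mm inside, top 26 mm above the underside. The post stands 32 mm out of it. Lifting the post carries both. Origin: centre of underside, 10 mm above the inner lid's origin; yaw is arbitrary.
- oil_filter: Bystander: white oil filter canister, 68 mm across, 72 mm high, standing; origin at the centre of its foot.
- socket: Bystander: steel deep socket, 26 mm across, 45 mm high, standing in the middle of the bench between tub and lids; origin at the centre of its foot.
- small_jar: Bystander: small amber jar, 40 mm across, 48 mm high, standing in the middle of the bench; origin at the centre of its foot.
- wrench: Bystander: wrench 170 mm long, lying flat near the robot; origin under its middle.
- screwdriver: Bystander: screwdriver 180 mm long, lying; origin under its middle.
- plug_carton: Bystander: small cardboard carton 60 x 90 x 35 mm; origin at the centre of its underside.
- spray_can: Bystander: spray can 56 mm across, 170 mm high, standing at the back of the bench; origin at the centre of its foot.

How it is judged:
On the way, in this order (a step that is already met when the one before it is completed fails the run):
1. the two lids are lifted together, nested, off the bench (height (world z) of inner_lid above 0.085 m and z of cover in the frame of inner_lid between 0.005 and 0.015 m and horizontal distance between cover and inner_lid below 0.01 m), for 0.1 s.
2. the inner lid is fully home in the tub, tongue in the notch, the cover still on it, and the post has been let go (z of inner_lid in the frame of tub between 0.066 and 0.073 m and horizontal distance between inner_lid and tub below 0.007 m and horizontal distance between tongue and notch below 0.01 m and angle between inner_lid's own z axis and vertical below 0.06 rad and z of cover in the frame of inner_lid between 0.005 and 0.015 m and horizontal distance between cover and inner_lid below 0.01 m and contact force between the fingers and inner_lid below 0.2 N), for 0.2 s.
At the end, for the whole second after the job is handed in: Inner lid on the ledge (-4/+3 mm), within 7 mm of centre, tilt under 0.06 rad, tongue within 10 mm of the notch, untouched by robot and cover; cover gripped (over 2 N), at rest, level within 0.2 rad, within 80 mm of the tub axis, underside at least 5 mm above the post (z of inner_lid in the frame of tub between 0.066 and 0.073 m and horizontal distance between inner_lid and tub below 0.007 m and horizontal distance between tongue and notch below 0.01 m and angle between inner_lid's own z axis and vertical below 0.06 rad and z of cover in the frame of inner_lid above 0.073 m and horizontal distance between cover and tub below 0.08 m and angle between cover's own z axis and vertical below 0.2 rad and linear speed of cover below 0.05 m/s and linear speed of inner_lid below 0.03 m/s and contact force between the fingers and cover above 2 N and contact force between cover and inner_lid below 0.1 N and contact force between each of the arm, the fingers and inner_lid below 0.2 N); the arm keeps its last pose, push and grip.
It fails at once if the cover comes off the inner lid (over 15 mm apart) while the inner lid is not seated in the tub, or the inner lid is pulled out, tipped or shifted once the cover is off (distance between cover and inner_lid above 0.025 m and not (z of inner_lid in the frame of tub between 0.066 and 0.073 m and horizontal distance between inner_lid and tub below 0.007 m and horizontal distance between tongue and notch below 0.01 m and angle between inner_lid's own z axis and vertical below 0.06 rad)).
It fails at once if the lids are dropped into the tub (inner lid over 0.5 m/s within 15 mm of its seat) (horizontal distance between inner_lid and tub below 0.03 m and z of inner_lid in the frame of tub below 0.085 m and linear speed of inner_lid above 0.5 m/s).
It fails at once if another thing on the bench is moved by more than 30 mm (distance of any of oil_filter, socket, small_jar, wrench, screwdriver, plug_carton, spray_can from where it was at the start of the episode above 0.03 m).
It also fails if it takes over 48 s, if anything falls off the work surface, if the arm or the gripper's body presses on something with over 40 N, if the wrist force passes 120 N, or if a joint passes its speed limit or range.

## Working session

There is one attempt and no reset: what is moved stays moved. The work goes in short steps, Python scripts to look and compute and a tool call to move; the robot and the scene stay as the last step left them, time stands still between calls to the robot, and variables do not carry over. Pictures are saved under pics/ and viewed, at most 13 in all, crops included, and the job is handed in when it is done.

```bash
ls; mkdir -p pics
```

Create h.py:
```python
import numpy as np, cv2
from scipy.spatial.transform import Rotation as Ro
from station import manip
def snap(name):
    s=manip.sense(); d=manip.snapshot(name)
    f=192/np.tan(np.radians(d["fov_y"])/2)
    if name=="wrist":
        T=np.eye(4); T[:3,:3]=Ro.from_quat(s["tool_rot"]).as_matrix(); T[:3,3]=s["tcp_pos"]
        M=T@np.array(d["hand_eye"]); R=M[:3,:3]; c=M[:3,3]
    else:
        R=np.array(d["R"]).T; c=-R@np.array(d["t"])
    v,u=np.mgrid[:384,:512]; z=d["range_z"]
    P=np.stack([(u-d["cx"])/f*z,(v-d["cy"])/f*z,z],-1)@R.T+c
    P[z==0]=np.nan
    return d["pixels"],P,(R,c,f,d["cx"],d["cy"])
def save(n,im): cv2.imwrite("pics/"+n+".png",im[...,::-1])
```

Run:
```python
from h import *
print(manip.sense())
a,P,c1=snap("scene"); b,Q,c2=snap("side"); w,W,c3=snap("wrist")
np.savez("s0.npz",a=a,P=P,b=b,Q=Q,w=w,W=W)
save("scene",a);save("side",b);save("wrist",w)
print(c1[1],c2[1],c3[1])
```

```text
pics
station.py
{'t': 0.0, 'q': array([ 1.05148968e+00,  5.28483813e-01,  1.43390437e+00,  6.86401861e-06,
        1.18140121e+00, -1.78507750e-01]), 'qd': array([ 0.00075303, -0.00081683,  0.00074306, -0.00102037, -0.00120587,
        0.0009769 ]), 'tau': array([ 4.19173521e-04, -4.42363358e+01, -1.78020555e+01, -1.73601888e-04,
        8.57255742e-03, -1.59243916e-05]), 'tcp_pos': array([0.20853707, 0.58847225, 0.25232207]), 'tool_rot': array([ 1.69577210e-01,  9.85516293e-01, -1.03110070e-03, -3.78481850e-04]), 'force': array([ 0.1416886 , -0.36797891,  0.03621884]), 'ft_torque': array([-0.01041135, -0.02022575, -0.04652093]), 'gripper_force': 0.0, 'finger_gap': 0.9961026235286935}
[1.61397288 0.39908612 0.97140958] [ 0.43481133 -0.92105512  0.77078852] [0.13012664 0.61749823 0.37219755]
```

View pics/scene.png

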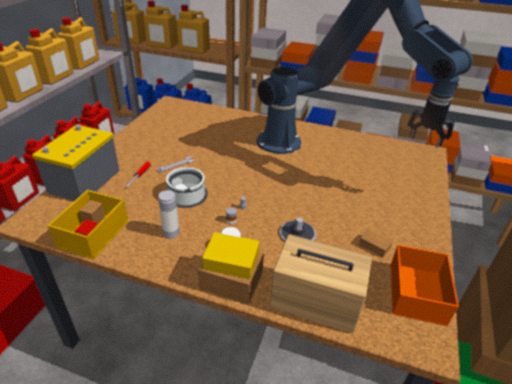

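View pics/side.png

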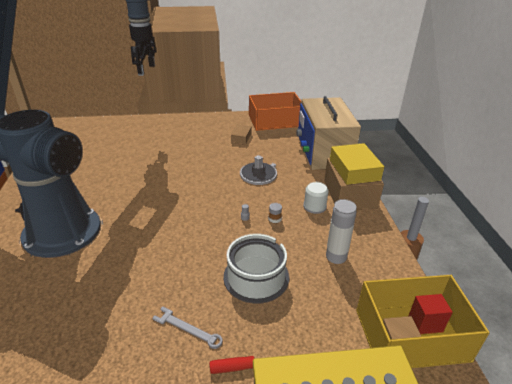

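View pics/wrist.png

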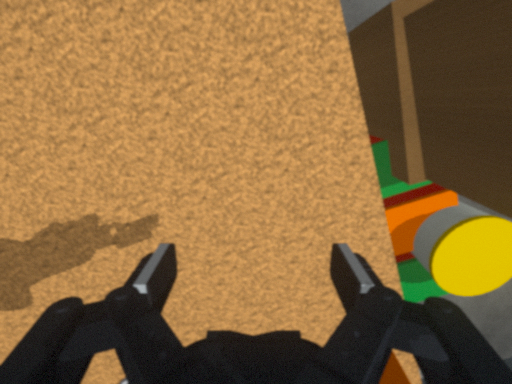

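The scene picture shows the tub at (187,187) and the lids at (297,232). In the side view the lids are at (259,170), the tub at (257,262) with its notch near (280,241), the socket at (245,213), the jar at (275,213) and the filter at (316,198). The wrist picture shows only bench.

Run:
```python
from h import *
d=np.load("s0.npz")
for n,M,boxes in (("scene",d["P"],{"tub":(160,160,215,210),"lids":(275,212,322,248)}),("side",d["Q"],{"tub":(220,230,295,300),"lids":(235,148,285,188),"sock":(238,203,252,222),"jar":(266,202,285,222),"filt":(303,180,330,212),"can":(325,200,358,262),"wren":(150,305,225,350)})):
  for k,(a,b,c,e) in boxes.items():
    X=M[b:e,a:c].reshape(-1,3); X=X[np.isfinite(X[:,0])]
    X=X[(X[:,2]>.008)&(X[:,2]<.25)]
    print(n,k,len(X),X.min(0).round(3),X.max(0).round(3),np.median(X,0).round(3))
    if k=="tub":
      t=X[(X[:,2]>.075)&(X[:,2]<.086)]; c0=cv2.minEnclosingCircle(t[:,:2].astype(np.float32)); print(" rim",c0,t[:,2].mean())
    if k=="lids":
      t=X[X[:,2]>.055]; print(" post",t.mean(0),len(t)); t=X[X[:,2]<.02]; print(cv2.minEnclosingCircle(t[:,:2].astype(np.float32)))
```

Add to h.py:
```python
def delta(p,yaw=None):
    "tool-axes shift to world TCP p; yaw = world heading of tool y"
    s=manip.sense(); R=Ro.from_quat(s["tool_rot"]).as_matrix()
    y=np.arctan2(R[1,1],R[0,1])
    return (R.T@(np.array(p)-s["tcp_pos"])).round(4), round(y,4)
```

Run:
```python
from h import *
d=manip.snapshot("wrist"); print(np.array(d["hand_eye"]).round(3),d["fov_y"],d["cx"],d["cy"])
print(Ro.from_quat(manip.sense()["tool_rot"]).as_matrix().round(3))
H=np.array(d["hand_eye"]); R=Ro.from_quat(manip.sense()["tool_rot"]).as_matrix()
r=R@H[:3,2]; o=R@H[:3,3]
h=.30
k=(h+o[2]-.03)/-r[2]; off=o+k*r; print(off)
print(delta([.583-off[0],.234-off[1],h]))
```

```text
[[-0.001 -0.947 -0.321  0.084]
 [ 1.    -0.001 -0.     0.001]
 [-0.    -0.321  0.947 -0.12 ]
 [ 0.     0.     0.     1.   ]] 71.05006234371452 253.09081694496896 190.48721550177603
[[-0.942  0.334 -0.001]
 [ 0.334  0.942 -0.001]
 [ 0.    -0.001 -1.   ]]
[ 0.04581704 -0.01584511 -0.27      ]
(array([-0.4229, -0.2096, -0.0471]), np.float64(1.23))
```

The rows are not in the units I measure in: shifts go in shares of 0.8 m and turns go in shares of pi rad. I convert before sending: -0.423 m is -0.5288, -0.21 m is -0.2625.

Request:
drive_effector([
  [-0.1313, -0.0656, -0.015, 0, 1],
  [-0.2625, -0.1313, -0.03, 0, 1],
  [-0.3938, -0.1969, -0.045, 0, 1],
  [-0.5288, -0.2625, -0.0588, 0, 1],
  [-0.5288, -0.2625, -0.0588, 0, 1],
  [-0.5288, -0.2625, -0.0588, 0, 1],
  [-0.5288, -0.2625, -0.0588, 0, 1],
  [-0.5288, -0.2625, -0.0588, 0, 1],
  [-0.5288, -0.2625, -0.0588, 0, 1],
  [-0.5288, -0.2625, -0.0588, 0, 1],
  [-0.5288, -0.2625, -0.0588, 0, 1],
  [-0.5288, -0.2625, -0.0588, 0, 1],
])

```text
t: 1.4
tcp_pos: [0.5371, 0.2494, 0.2999]
tool_rot: [0.17, 0.985, 0.0, -0.001]
force: [-0.5, -0.4, -0.1]
finger_gap: 0.997
gripper_force: 0.0
```

Run:
```python
from h import *
w,W,c=snap("wrist"); save("w1",w); np.savez("w1.npz",w=w,W=W)
print(manip.sense()["tcp_pos"])
X=W.reshape(-1,3); X=X[np.isfinite(X[:,0])]
near=np.hypot(X[:,0]-.583,X[:,1]-.234)<.1; X=X[near]
for lo,hi in((.055,.08),(.03,.04),(.012,.018),(.006,.012)):
    t=X[(X[:,2]>lo)&(X[:,2]<hi)]
    if len(t)>5: print(lo,len(t),t.mean(0).round(4),cv2.minEnclosingCircle(t[:,:2].astype(np.float32)),cv2.minAreaRect(t[:,:2].astype(np.float32)))
```

```text
[0.53640902 0.25006311 0.29988576]
0.055 241 [0.5798 0.2406 0.0657] ((0.580672562122345, 0.2401186227798462), 0.013576678931713104) ((0.5811856389045715, 0.24025508761405945), (0.02033565565943718, 0.019988302141427994), 36.50668716430664)
0.03 271 [0.5761 0.2419 0.0346] ((0.5806089043617249, 0.24000877141952515), 0.023041842505335808) ((0.580635666847229, 0.23998591303825378), (0.04390721395611763, 0.043945543467998505), 71.44026184082031)
0.012 2938 [0.5778 0.2412 0.0132] ((0.5813354253768921, 0.24026082456111908), 0.05776792764663696) ((0.5814239978790283, 0.24040696024894714), (0.11334382742643356, 0.11464090645313263), 68.152587890625)
0.006 1079 [0.578  0.2459 0.0098] ((0.5872327089309692, 0.24490252137184143), 0.07054304331541061) ((0.581451416015625, 0.2402077615261078), (0.12488573789596558, 0.12513568997383118), 81.96267700195312)
```

View pics/w1.png

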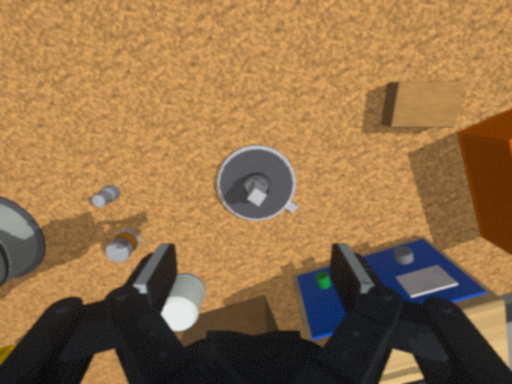

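The wrist view has the lid ring centred at (257,183), the post top at (257,196) and the tongue at (292,208), lower right. The tub's edge shows at the left.

Run:
```python
from h import *
d=np.load("w1.npz"); X=d["W"].reshape(-1,3); X=X[np.isfinite(X[:,0])]
c=np.array([.5811,.2402]); v=X[:,:2]-c; r=np.hypot(*v.T)
t=v[(r>.066)&(r<.08)&(X[:,2]>.005)&(X[:,2]<.02)]; m=t.mean(0); print(len(t),m,np.hypot(*m),np.degrees(np.arctan2(m[1],m[0])), np.degrees(np.arctan2(t[:,1],t[:,0])).round())
d=np.load("s0.npz")
for k in "PQ":
    X=d[k].reshape(-1,3);X=X[np.isfinite(X[:,0])]; 
    s=X[(np.hypot(X[:,0]-.523,X[:,1]+.223)<.085)&(X[:,2]>.077)&(X[:,2]<.084)][:,:2]
    from scipy.optimize import least_squares
    o=least_squares(lambda p:np.maximum(0,abs(np.hypot(s[:,0]-p[0],s[:,1]-p[1])-.0685)-.0025)+.02*abs(np.hypot(s[:,0]-p[0],s[:,1]-p[1])-.0685),[.523,-.223]).x
    a=np.degrees(np.arctan2(s[:,1]-o[1],s[:,0]-o[0])); h,_=np.histogram(a,72,(-180,180)); print(o,dict(zip(range(-180,180,5),h)))
from h import *
s=manip.sense();print(s["q"].round(3), delta([.523-.046,-.223+.03,.32]))
```

```text
63 [0.05772139 0.04308227] 0.0720266709046734 36.73704007399489 [42. 41. 42. 42. 40. 41. 41. 42. 38. 39. 39. 40. 41. 42. 41. 36. 37. 38.
 38. 39. 39. 40. 41. 42. 34. 35. 36. 36. 37. 38. 39. 39. 40. 32. 33. 34.
 35. 35. 36. 37. 38. 38. 31. 32. 32. 33. 34. 35. 36. 36. 37. 31. 32. 32.
 33. 34. 35. 35. 31. 32. 33. 33. 32.]
[ 0.52535111 -0.22180317] {-180: np.int64(2), -175: np.int64(3), -170: np.int64(2), -165: np.int64(1), -160: np.int64(1), -155: np.int64(2), -150: np.int64(1), -145: np.int64(3), -140: np.int64(3), -135: np.int64(3), -130: np.int64(2), -125: np.int64(1), -120: np.int64(2), -115: np.int64(3), -110: np.int64(1), -105: np.int64(3), -100: np.int64(3), -95: np.int64(1), -90: np.int64(2), -85: np.int64(2), -80: np.int64(1), -75: np.int64(3), -70: np.int64(2), -65: np.int64(1), -60: np.int64(1), -55: np.int64(1), -50: np.int64(3), -45: np.int64(1), -40: np.int64(1), -35: np.int64(1), -30: np.int64(3), -25: np.int64(1), -20: np.int64(3), -15: np.int64(0), -10: np.int64(2), -5: np.int64(3), 0: np.int64(2), 5: np.int64(2), 10: np.int64(2), 15: np.int64(2), 20: np.int64(2), 25: n
[... 1277 characters left out ...]
 15: np.int64(6), 20: np.int64(3), 25: np.int64(2), 30: np.int64(0), 35: np.int64(0), 40: np.int64(3), 45: np.int64(3), 50: np.int64(7), 55: np.int64(4), 60: np.int64(5), 65: np.int64(6), 70: np.int64(4), 75: np.int64(5), 80: np.int64(8), 85: np.int64(6), 90: np.int64(6), 95: np.int64(4), 100: np.int64(6), 105: np.int64(6), 110: np.int64(5), 115: np.int64(6), 120: np.int64(2), 125: np.int64(7), 130: np.int64(3), 135: np.int64(5), 140: np.int64(6), 145: np.int64(6), 150: np.int64(4), 155: np.int64(2), 160: np.int64(5), 165: np.int64(5), 170: np.int64(4), 175: np.int64(4)}
[ 2.470e-01  4.340e-01  1.462e+00  1.000e-03  1.247e+00 -9.830e-01] (array([-0.0921, -0.4374, -0.0201]), np.float64(1.23))
```

To row units: -0.437 m is -0.5463, -0.33 m is -0.4125.

Request:
drive_effector([
  [-0.0288, -0.1375, -0.0063, 0, 1],
  [-0.0575, -0.275, -0.0125, 0, 1],
  [-0.0863, -0.4125, -0.0188, 0, 1],
  [-0.115, -0.5463, -0.025, 0, 1],
  [-0.115, -0.5463, -0.025, 0, 1],
  [-0.115, -0.5463, -0.025, 0, 1],
  [-0.115, -0.5463, -0.025, 0, 1],
  [-0.115, -0.5463, -0.025, 0, 1],
  [-0.115, -0.5463, -0.025, 0, 1],
  [-0.115, -0.5463, -0.025, 0, 1],
  [-0.115, -0.5463, -0.025, 0, 1],
  [-0.115, -0.5463, -0.025, 0, 1],
])

```text
t: 2.65
tcp_pos: [0.4777, -0.1906, 0.32]
tool_rot: [0.168, 0.986, 0.001, -0.001]
force: [-0.0, 0.8, -0.1]
finger_gap: 1.0
gripper_force: 0.0
```

Create tub.py:
```python
from h import *
from scipy.optimize import least_squares
w,W,c=snap("wrist"); save("w2",w); np.savez("w2.npz",w=w,W=W)
print(manip.sense()["tcp_pos"])
X=W.reshape(-1,3); X=X[np.isfinite(X[:,0])]
X=X[np.hypot(X[:,0]-.524,X[:,1]+.223)<.09]
s=X[(X[:,2]>.076)&(X[:,2]<.085)]; print(len(s),s[:,2].mean(),cv2.minEnclosingCircle(s[:,:2].astype(np.float32)))
def f(p):
    r=np.hypot(s[:,0]-p[0],s[:,1]-p[1]); return np.maximum(0,abs(r-.0685)-.0022)+.02*abs(r-.0685)
o=least_squares(f,[.524,-.223]).x
print(o)
r=np.hypot(s[:,0]-o[0],s[:,1]-o[1]); s=s[(r>.066)&(r<.0715)]
a=np.sort(np.degrees(np.arctan2(s[:,1]-o[1],s[:,0]-o[0]))); g=np.diff(a); i=np.argsort(g)[-3:]; print([(a[j],a[j+1]) for j in i])
```

```bash
python3 tub.py
```

```text
[ 0.47792189 -0.1905374   0.32009019]
1084 0.07891713762220798 ((0.5231176614761353, -0.22052593529224396), 0.07157859951257706)
[ 0.52273014 -0.22021061]
[(np.float64(-19.2374753559173), np.float64(-18.017078824297606)), (np.float64(-20.546309029385707), np.float64(-19.312588413917293)), (np.float64(24.92417277283663), np.float64(41.251811619624974))]
```

View pics/w2.png

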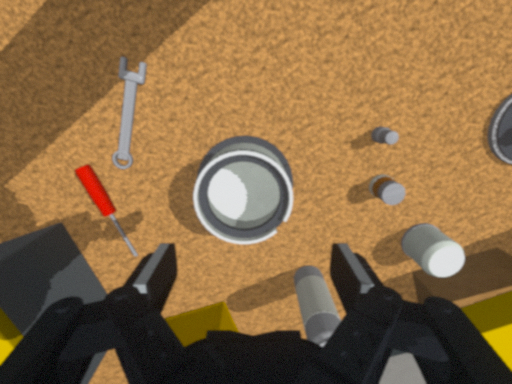

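The rim is centred near (244,196) and the notch gap is at (286,222), lower right. It faces about 33° in the world frame.

Run:
```python
from h import *
print(delta([.5810,.2402,.14]))
```

```text
(array([0.0454, 0.4404, 0.1805]), np.float64(1.2328))
```

To row units: 0.4404 m is 0.5505, 0.33 m is 0.4125, 0.595 rad is 0.1894.

Request:
drive_effector([
  [0.0138, 0.1375, 0, 0.0477, 1],
  [0.0275, 0.275, 0.0375, 0.0955, 1],
  [0.0413, 0.4125, 0.125, 0.1432, 1],
  [0.0568, 0.5505, 0.2256, 0.1894, 1],
  [0.0568, 0.5505, 0.2256, 0.1894, 1],
  [0.0568, 0.5505, 0.2256, 0.1894, 1],
  [0.0568, 0.5505, 0.2256, 0.1894, 1],
  [0.0568, 0.5505, 0.2256, 0.1894, 1],
  [0.0568, 0.5505, 0.2256, 0.1894, 1],
  [0.0568, 0.5505, 0.2256, 0.1894, 1],
  [0.0568, 0.5505, 0.2256, 0.1894, 1],
  [0.0568, 0.5505, 0.2256, 0.1894, 1],
  [0.0568, 0.5505, 0.2256, 0.1894, 1],
])

```text
t: 4.0
tcp_pos: [0.5817, 0.2376, 0.1403]
tool_rot: [0.45, 0.893, -0.0, 0.0]
force: [-0.3, -0.5, 0.1]
finger_gap: 0.998
gripper_force: 0.0
```

Run:
```python
from h import *
w,W,c=snap("wrist"); save("w3",w)
print(delta([.5810,.2402,.062]))
X=W.reshape(-1,3); X=X[np.isfinite(X[:,0])]; X=X[np.hypot(X[:,0]-.581,X[:,1]-.2402)<.09]
for lo,hi in((.062,.075),(.03,.04),(.012,.018),(.006,.012)):
    t=X[(X[:,2]>lo)&(X[:,2]<hi)]
    if len(t)>5: print(lo,len(t),t.mean(0).round(4),cv2.minEnclosingCircle(t[:,:2].astype(np.float32)),cv2.minAreaRect(t[:,:2].astype(np.float32)))
```

```text
(array([0.0033, 0.001 , 0.0787]), np.float64(0.6351))
0.062 666 [0.581  0.2405 0.0668] ((0.5815345644950867, 0.23939573764801025), 0.013892029412090778) ((0.58161860704422, 0.2399117797613144), (0.019799716770648956, 0.02067876234650612), 36.0685920715332)
0.03 744 [0.5777 0.2448 0.0345] ((0.5813210010528564, 0.23996005952358246), 0.022926248610019684) ((0.5800603032112122, 0.24132150411605835), (0.04474448412656784, 0.04131164029240608), 39.244956970214844)
0.012 8059 [0.5784 0.2443 0.0132] ((0.5815006494522095, 0.23975639045238495), 0.05771692097187042) ((0.5815547108650208, 0.2398616075515747), (0.11438622325658798, 0.11449437588453293), 3.4386253356933594)
0.006 2456 [0.5797 0.253  0.0096] ((0.5885257720947266, 0.2439395934343338), 0.07079087942838669) ((0.5815557837486267, 0.23964907228946686), (0.1254488080739975, 0.12505899369716644), 79.57181549072266)
```

View pics/w3.png

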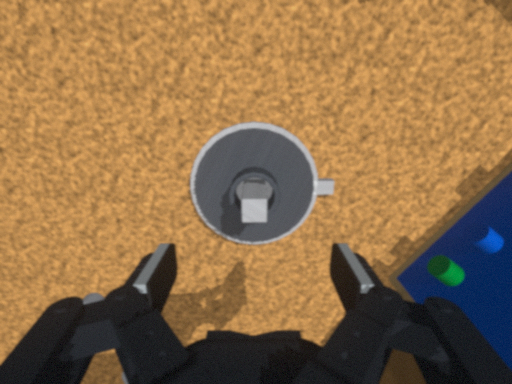

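The post is at (254,205) between the fingers at (165,265) and (345,265), and the tongue at (325,187) points to image right. It is aligned with the closing axis.

To row units: 0.0787 m is 0.0984, 0.0027 m is 0.0034.

Request:
drive_effector([
  [0.0034, 0.0015, 0.0375, 0, 1],
  [0.0034, 0.0015, 0.0875, 0, 1],
  [0.0034, 0.0015, 0.0984, 0, 1],
  [0.0034, 0.0015, 0.0984, 0, 1],
  [0.0034, 0.0015, 0.0984, 0, 1],
])

```text
t: 4.55
tcp_pos: [0.583, 0.2397, 0.0628]
tool_rot: [0.452, 0.892, 0.001, 0.001]
force: [-0.2, 0.4, 0.1]
finger_gap: 1.002
gripper_force: 0.0
```

Run:
```python
from h import *
print(delta([.5815,.2398,.062]))
```

```text
(array([ 0.0009, -0.0012,  0.0008]), np.float64(0.6339))
```

To row units: -0.0006 m is -0.0008, 0.0005 m is 0.0006.

Request:
drive_effector([
  [0.0006, -0.0008, 0.0006, 0, 0],
  [0.0006, -0.0008, 0.0006, 0, 0],
  [0.0006, -0.0008, 0.0006, 0, 0],
  [0.0006, -0.0008, 0.0006, 0, 0],
  [0.0006, -0.0008, 0.0006, 0, 0],
  [0.0006, -0.0008, 0.0006, 0, 0],
  [0.0006, -0.0008, 0.0006, 0, 0],
  [0.0006, -0.0008, 0.0006, 0, 0],
], clamp_n=70)

```text
t: 5.35
tcp_pos: [0.5812, 0.2403, 0.0613]
tool_rot: [0.451, 0.893, 0.0, 0.0]
force: [-2.1, -0.8, 5.1]
finger_gap: 0.219
gripper_force: 70.7
```

Run:
```python
from h import *
for i in range(3):
    print(delta([.5815,.2398,.062])); snap("wrist")
```

```text
(array([-0.0006, -0.    , -0.0007]), np.float64(0.6352))
(array([-0.0007, -0.    , -0.0007]), np.float64(0.6353))
(array([-0.0007, -0.    , -0.0008]), np.float64(0.6352))
```

To row units: -0.14 m is -0.175, -0.11 m is -0.1375.

Request:
drive_effector([
  [0, 0, -0.025, 0, 0],
  [0, 0, -0.0625, 0, 0],
  [0, 0, -0.1, 0, 0],
  [0, 0, -0.1375, 0, 0],
  [0, 0, -0.175, 0, 0],
  [0, 0, -0.175, 0, 0],
  [0, 0, -0.175, 0, 0],
  [0, 0, -0.175, 0, 0],
  [0, 0, -0.175, 0, 0],
])

```text
t: 6.4
tcp_pos: [0.5795, 0.24, 0.1979]
tool_rot: [0.451, 0.893, -0.002, -0.002]
force: [0.2, 0.3, -5.1]
finger_gap: 0.223
gripper_force: 69.6
```

Run:
```python
from h import *
w,W,c=snap("wrist"); save("w4",w)
print(delta([.5229,-.2204,.2]))
R=Ro.from_quat(manip.sense()["tool_rot"]).as_matrix()
X=(W-manip.sense()["tcp_pos"])@R
X=X.reshape(-1,3); X=X[np.isfinite(X[:,0])]; r=np.hypot(X[:,0],X[:,1])
for lo,hi in((.023,.031),(.044,.051),(.051,.06)):
    t=X[(r<.09)&(X[:,2]>lo)&(X[:,2]<hi)]
    print(lo,len(t),t[:,2].mean() if len(t) else 0,cv2.minEnclosingCircle(t[:,:2].astype(np.float32)) if len(t) else 0)
```

```text
(array([-0.3369, -0.3189, -0.0011]), np.float64(0.635))
0.023 1012 0.027070101871352562 ((0.002544183051213622, -0.0018652966246008873), 0.022554874420166016)
0.044 12835 0.04852781335955079 ((0.0015870234929025173, -0.0006272331229411066), 0.05980053171515465)
0.051 3139 0.05281315418527958 ((-0.00048039451939985156, 0.007695920765399933), 0.07078921794891357)
```

View pics/w4.png

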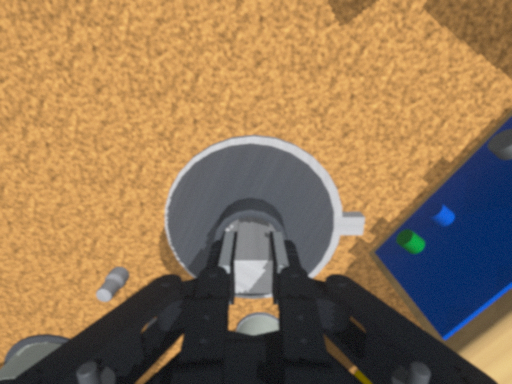

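The nested pair is held level, the tongue is at (350,223) image right, and the fingers are on the post at (252,265). Now I carry it over the tub.

To row units: -0.337 m is -0.4213, -0.24 m is -0.3, 0.057 rad is 0.0181.

Request:
drive_effector([
  [-0.025, -0.0238, 0, 0, 0],
  [-0.0625, -0.0588, 0, 0, 0],
  [-0.105, -0.1, 0, 0.0064, 0],
  [-0.1475, -0.14, 0, 0.0127, 0],
  [-0.19, -0.18, 0, 0.0181, 0],
  [-0.2325, -0.22, 0, 0.0181, 0],
  [-0.275, -0.26, 0, 0.0181, 0],
  [-0.3175, -0.3, 0, 0.0181, 0],
  [-0.36, -0.3413, 0, 0.0181, 0],
  [-0.3938, -0.3725, 0, 0.0181, 0],
  [-0.4125, -0.3913, 0, 0.0181, 0],
  [-0.4213, -0.3988, 0, 0.0181, 0],
  [-0.4213, -0.3988, 0, 0.0181, 0],
  [-0.4213, -0.3988, 0, 0.0181, 0],
  [-0.4213, -0.3988, 0, 0.0181, 0],
  [-0.4213, -0.3988, 0, 0.0181, 0],
])

```text
t: 8.05
tcp_pos: [0.5242, -0.2187, 0.2006]
tool_rot: [0.475, 0.88, 0.0, -0.0]
force: [0.1, 0.2, -5.7]
finger_gap: 0.221
gripper_force: 69.8
```

Run:
```python
from h import *
print(delta([.5229,-.2206,.16]))
```

```text
(array([-0.0009, -0.0021,  0.0406]), np.float64(0.58))
```

To row units: 0.0406 m is 0.0508, 0.035 m is 0.0438.

Request:
drive_effector([
  [-0.0011, -0.0025, 0.0188, 0, 0],
  [-0.0011, -0.0025, 0.0438, 0, 0],
  [-0.0011, -0.0025, 0.0508, 0, 0],
  [-0.0011, -0.0025, 0.0508, 0, 0],
  [-0.0011, -0.0025, 0.0508, 0, 0],
  [-0.0011, -0.0025, 0.0508, 0, 0],
])

```text
t: 8.65
tcp_pos: [0.5236, -0.2223, 0.161]
tool_rot: [0.476, 0.879, -0.0, 0.001]
force: [0.1, 0.2, -5.7]
finger_gap: 0.222
gripper_force: 69.8
```

Create fit.py:
```python
from h import *
from scipy.optimize import least_squares
import sys
w,W,c=snap("wrist"); save(sys.argv[1],w)
s=manip.sense(); p=s["tcp_pos"]; print(p.round(4),s["force"].round(1))
X=W.reshape(-1,3); X=X[np.isfinite(X[:,0])]; X=X[np.hypot(X[:,0]-p[0],X[:,1]-p[1])<.095]
zt=p[2]-.0528
def edge(t,rad,c0,rmin,rmax):
    # outer edge per angle, circle of known radius
    for _ in range(3):
        v=t[:,:2]-c0; r=np.hypot(*v.T); a=np.degrees(np.arctan2(v[:,1],v[:,0])).astype(int)//4
        ok=(r<rmax)&(r>rmin); e=np.array([t[ok&(a==k)][np.argmax(r[ok&(a==k)]),:2] for k in np.unique(a[ok])])
        c0=least_squares(lambda q:np.hypot(e[:,0]-q[0],e[:,1]-q[1])-rad,c0,loss="soft_l1",f_scale=.0005).x
    return c0,len(e)
L=X[abs(X[:,2]-zt)<.003]; cl,n=edge(L,.0626,p[:2],.058,.0655); print("lid",cl.round(4),n)
v=L[:,:2]-cl; r=np.hypot(*v.T); m=v[(r>.067)&(r<.079)]
if len(m): m=m.mean(0); print("tongue deg",np.degrees(np.arctan2(m[1],m[0])))
T=X[abs(X[:,2]-.079)<.003]
if len(T)>20:
    ct,n=edge(T,.0707,np.array([.523,-.2205]),.067,.0735); print("tub",ct.round(4),n,len(T))
    print("lid-tub",(cl-ct).round(4))
    v=T[:,:2]-ct; r=np.hypot(*v.T); a=np.sort(np.degrees(np.arctan2(v[:,1],v[:,0]))[(r>.0665)&(r<.0715)]); g=np.diff(a); print([(a[j].round(1),a[j+1].round(1)) for j in np.argsort(g)[-3:]])
```

```bash
python3 fit.py w5
```

```text
[ 0.5235 -0.2223  0.161 ] [-0.5 -0.2 -5. ]
lid [ 0.5244 -0.2227] 76
tongue deg 33.83942438303214
tub [ 0.5228 -0.2204] 43 1744
lid-tub [ 0.0016 -0.0023]
[(np.float64(-149.9), np.float64(-149.2)), (np.float64(-151.4), np.float64(-150.4)), (np.float64(-149.2), np.float64(41.7))]
```

View pics/w5.png

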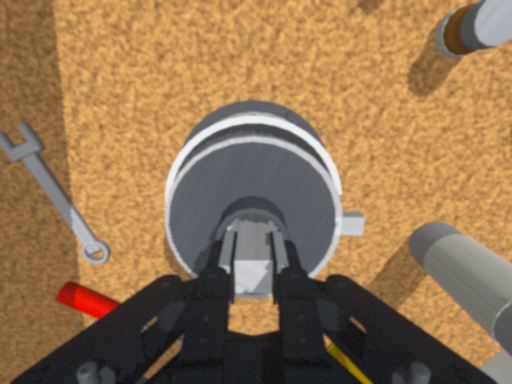

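The tongue is at (350,223), just above the notch edge at (338,190). The lid has to move about 2.8 mm along tool x, so I correct that while lowering.

To row units: 0.015 m is 0.0188, 0.0028 m is 0.0035, 0.01 rad is 0.0032.

Request:
drive_effector([
  [0.0035, 0, 0, 0.0032, 0],
  [0.0035, 0, 0.01, 0.0032, 0],
  [0.0035, 0, 0.0188, 0.0032, 0],
  [0.0035, 0, 0.0188, 0.0032, 0],
  [0.0035, 0, 0.0188, 0.0032, 0],
  [0.0035, 0, 0.0188, 0.0032, 0],
])

```text
t: 9.3
tcp_pos: [0.5215, -0.2199, 0.1449]
tool_rot: [0.481, 0.877, -0.0, 0.0]
force: [1.4, -0.2, -5.0]
finger_gap: 0.223
gripper_force: 69.8
```

```bash
python3 fit.py w6
```

```text
[ 0.5215 -0.2199  0.1451] [-0.3  0.2 -4.8]
lid [ 0.5222 -0.2203] 76
tongue deg 33.1750023295736
tub [ 0.5228 -0.2204] 61 2298
lid-tub [-0.0005  0.0002]
[(np.float64(-12.2), np.float64(-7.8)), (np.float64(21.3), np.float64(41.5)), (np.float64(-113.2), np.float64(-12.2))]
```

To row units: 0.0125 m is 0.0156, 0.012 m is 0.015.

Request:
drive_effector([
  [0.0003, 0.0005, 0.0038, 0, 0],
  [0.0003, 0.0005, 0.0075, 0, 0],
  [0.0003, 0.0005, 0.0106, 0, 0],
  [0.0003, 0.0005, 0.0131, 0, 0],
  [0.0003, 0.0005, 0.015, 0, 0],
  [0.0003, 0.0005, 0.0156, 0, 0],
  [0.0003, 0.0005, 0.0156, 0, 0],
  [0.0003, 0.0005, 0.0156, 0, 0],
])

```text
t: 10.15
tcp_pos: [0.5216, -0.2194, 0.1326]
tool_rot: [0.481, 0.877, -0.0, 0.0]
force: [-0.8, -0.3, -4.5]
finger_gap: 0.22
gripper_force: 69.8
```

```bash
python3 fit.py w7
```

```text
[ 0.5217 -0.2194  0.1326] [ 0.4 -0.3 -4.5]
lid [ 0.5174 -0.214 ] 76
tongue deg -31.63765578092996
tub [ 0.5229 -0.2205] 75 6579
lid-tub [-0.0055  0.0064]
[(np.float64(24.9), np.float64(27.2)), (np.float64(-104.3), np.float64(-70.4)), (np.float64(-44.4), np.float64(-10.0))]
```

To row units: 0.002 m is 0.0025, 0.0014 m is 0.0018.

Request:
drive_effector([
  [0, 0, 0.0009, 0, 0],
  [0, 0, 0.0018, 0, 0],
  [0, 0, 0.0025, 0, 0],
  [0, 0, 0.0025, 0, 0],
  [0, 0, 0.0025, 0, 0],
])

```text
t: 10.7
tcp_pos: [0.5217, -0.2194, 0.1312]
tool_rot: [0.481, 0.877, -0.0, 0.0]
force: [-1.9, 1.1, 4.3]
finger_gap: 0.221
gripper_force: 70.9
```

View pics/w7.png

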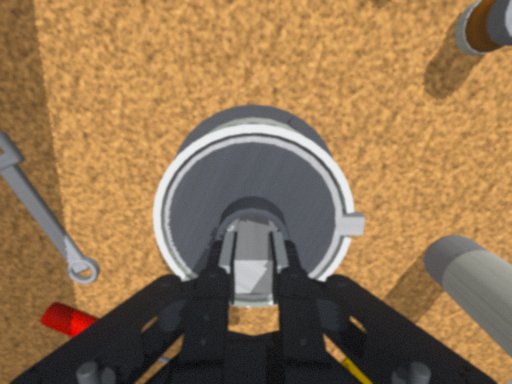

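The lid lies concentric in the rim, the tongue fills the notch at (350,223), and contact force is +4 N. I let go now.

To row units: -0.08 m is -0.1, -0.06 m is -0.075.

Request:
drive_effector([
  [0, 0, 0, 0, 0.4],
  [0, 0, 0, 0, 1],
  [0, 0, 0, 0, 1],
  [0, 0, 0, 0, 1],
  [0, 0, 0, 0, 1],
  [0, 0, 0, 0, 1],
  [0, 0, 0, 0, 1],
  [0, 0, -0.0375, 0, 1],
  [0, 0, -0.075, 0, 1],
  [0, 0, -0.1, 0, 1],
  [0, 0, -0.1, 0, 1],
  [0, 0, -0.1, 0, 1],
  [0, 0, -0.1, 0, 1],
])

```text
t: 12.0
tcp_pos: [0.5207, -0.2188, 0.2092]
tool_rot: [0.481, 0.877, 0.0, -0.001]
force: [0.3, 0.5, 0.7]
finger_gap: 0.998
gripper_force: 0.0
```

Run:
```python
from h import *
w,W,c=snap("wrist"); save("w8",w)
X=W.reshape(-1,3); X=X[np.isfinite(X[:,0])]; X=X[np.hypot(X[:,0]-.5229,X[:,1]+.2204)<.09]
for lo,hi in((.131,.145),(.1,.109),(.081,.088)):
    t=X[(X[:,2]>lo)&(X[:,2]<hi)]
    if len(t)>5: print(lo,len(t),t.mean(0).round(4),cv2.minEnclosingCircle(t[:,:2].astype(np.float32)))
print(delta([.5229,-.2204,.118]))
```

```text
0.131 664 [ 0.5219 -0.2189  0.1368] ((0.5220441222190857, -0.21968482434749603), 0.013399085961282253)
0.1 748 [ 0.5172 -0.2135  0.1045] ((0.520685613155365, -0.21838676929473877), 0.022886913269758224)
0.081 8564 [ 0.5176 -0.2135  0.0831] ((0.5188687443733215, -0.21474523842334747), 0.06562919914722443)
(array([-0.0027,  0.0011,  0.091 ]), np.float64(0.568))
```

View pics/w8.png

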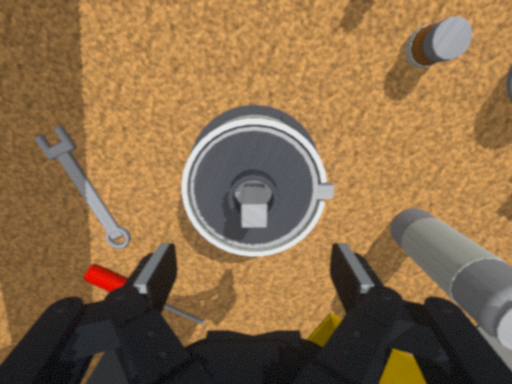

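Seated: the ring is concentric with the rim, the tongue is in the notch at (325,190), the post top is at (254,213), and the fingers are open and clear. The sleeve is centred about under the TCP, so I go down for it.

To row units: 0.095 m is 0.1188, 0.085 m is 0.1063.

Request:
drive_effector([
  [-0.0006, 0.0004, 0.0438, 0, 1],
  [-0.0006, 0.0004, 0.0875, 0, 1],
  [-0.0006, 0.0004, 0.1063, 0, 1],
  [-0.0006, 0.0004, 0.1188, 0, 1],
  [-0.0006, 0.0004, 0.1188, 0, 1],
  [-0.0006, 0.0004, 0.1188, 0, 1],
  [-0.0006, 0.0004, 0.1188, 0, 1],
])

```text
t: 12.75
tcp_pos: [0.5228, -0.22, 0.1164]
tool_rot: [0.481, 0.877, -0.0, 0.001]
force: [0.0, -0.1, 0.4]
finger_gap: 1.0
gripper_force: 0.0
```

Request:
drive_effector([
  [0, 0, 0, 0, 0.65],
  [0, 0, 0, 0, 0.65],
  [0, 0, 0, 0, 0.5],
  [0, 0, 0, 0, 0.3],
  [0, 0, 0, 0, 0.3],
  [0, 0, 0, 0, 0.3],
  [0, 0, 0, 0, 0.3],
  [0, 0, 0, 0, 0.3],
], clamp_n=40)

```text
t: 13.55
tcp_pos: [0.5223, -0.2198, 0.1166]
tool_rot: [0.48, 0.877, -0.0, 0.001]
force: [-1.4, -0.0, 5.4]
finger_gap: 0.511
gripper_force: 39.9
```

To row units: -0.02 m is -0.025, -0.014 m is -0.0175.

Request:
drive_effector([
  [0, 0, -0.0038, 0, 0.3],
  [0, 0, -0.01, 0, 0.3],
  [0, 0, -0.0175, 0, 0.3],
  [0, 0, -0.025, 0, 0.3],
  [0, 0, -0.025, 0, 0.3],
  [0, 0, -0.025, 0, 0.3],
])

```text
t: 14.15
tcp_pos: [0.5222, -0.2196, 0.1358]
tool_rot: [0.481, 0.877, -0.0, 0.0]
force: [0.1, 0.1, -2.0]
finger_gap: 0.516
gripper_force: 41.0
```

Run:
```python
from h import *
w,W,c=snap("wrist"); save("w9",w)
T=manip.sense()["tcp_pos"];X=W.reshape(-1,3); X=X[np.isfinite(X[:,0])]; X=X[np.hypot(X[:,0]-.5229,X[:,1]+.2204)<.085]
h,e=np.histogram(X[:,2],np.arange(.06,.16,.004)); print(list(zip(e.round(3),h)))
```

```text
[(np.float64(0.06), np.int64(10)), (np.float64(0.064), np.int64(30)), (np.float64(0.068), np.int64(792)), (np.float64(0.072), np.int64(242)), (np.float64(0.076), np.int64(4518)), (np.float64(0.08), np.int64(367)), (np.float64(0.084), np.int64(0)), (np.float64(0.088), np.int64(0)), (np.float64(0.092), np.int64(0)), (np.float64(0.096), np.int64(27)), (np.float64(0.1), np.int64(14601)), (np.float64(0.104), np.int64(339)), (np.float64(0.108), np.int64(341)), (np.float64(0.112), np.int64(387)), (np.float64(0.116), np.int64(478)), (np.float64(0.12), np.int64(1223)), (np.float64(0.124), np.int64(1094)), (np.float64(0.128), np.int64(416)), (np.float64(0.132), np.int64(499)), (np.float64(0.136), np.int64(1523)), (np.float64(0.14), np.int64(339)), (np.float64(0.144), np.int64(343)), (np.float64(0.148), np.int64(364)), (np.float64(0.152), np.int64(491))]
```

View pics/w9.png

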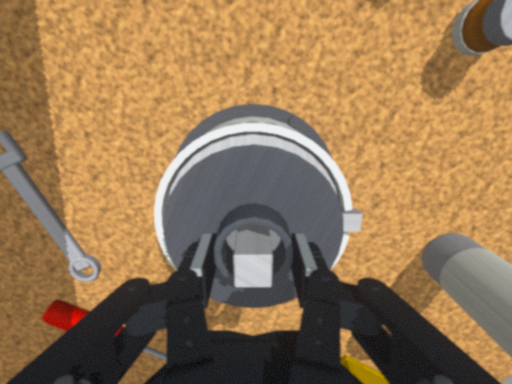

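The cover is up 20 mm and level. The post at (252,270) and the tongue at (350,220) have not moved, so I lift on.

To row units: -0.068 m is -0.085, -0.065 m is -0.0813.

Request:
drive_effector([
  [0, 0, -0.0125, 0, 0.3],
  [0, 0, -0.0313, 0, 0.3],
  [0, 0, -0.05, 0, 0.3],
  [0, 0, -0.0688, 0, 0.3],
  [0, 0, -0.0813, 0, 0.3],
  [0, 0, -0.085, 0, 0.3],
  [0, 0, -0.085, 0, 0.3],
  [0, 0, -0.085, 0, 0.3],
  [0, 0, -0.085, 0, 0.3],
  [0, 0, -0.085, 0, 0.3],
  [0, 0, -0.085, 0, 0.3],
])

```text
t: 15.3
tcp_pos: [0.5219, -0.2195, 0.2031]
tool_rot: [0.481, 0.877, 0.0, -0.0]
force: [-0.5, 0.6, -2.0]
finger_gap: 0.517
gripper_force: 41.1
```

Run:
```python
from h import *
w,W,c=snap("wrist")
X=W.reshape(-1,3); X=X[np.isfinite(X[:,0])]; X=X[np.hypot(X[:,0]-.5229,X[:,1]+.2204)<.085]
h,e=np.histogram(X[:,2],np.arange(.06,.24,.004)); print([(round(a,3),int(b)) for a,b in zip(e,h) if b>100])
for n in("scene","side"):
    a,P,_=snap(n); X=P.reshape(-1,3); X=X[np.isfinite(X[:,0])]; r=np.hypot(X[:,0]-.5229,X[:,1]+.2204)
    t=X[(r<.07)&(X[:,2]>.14)&(X[:,2]<.185)]; print(n,len(t),t.min(0).round(3),t.max(0).round(3)); t=X[(r<.015)&(X[:,2]<.15)]; print(len(t),t.max(0) if len(t) else 0)
    t=X[(r<.062)&(X[:,2]<.1)&(X[:,2]>.05)];print(len(t),np.median(t[:,2]) if len(t) else 0)
```

```text
[(np.float64(0.068), 414), (np.float64(0.072), 159), (np.float64(0.076), 3698), (np.float64(0.08), 351), (np.float64(0.164), 227), (np.float64(0.168), 14668), (np.float64(0.172), 369), (np.float64(0.176), 422), (np.float64(0.18), 443), (np.float64(0.184), 527), (np.float64(0.188), 1974), (np.float64(0.192), 439), (np.float64(0.196), 266), (np.float64(0.2), 290), (np.float64(0.204), 322), (np.float64(0.208), 348), (np.float64(0.212), 329), (np.float64(0.216), 523), (np.float64(0.22), 334), (np.float64(0.224), 490), (np.float64(0.228), 888), (np.float64(0.232), 1640)]
scene 362 [ 0.465 -0.276  0.165] [ 0.58  -0.163  0.185]
94 [ 0.53765662 -0.20562135  0.13596915]
466 0.0804177039885059
side 1058 [ 0.465 -0.28   0.166] [ 0.579 -0.164  0.185]
147 [ 0.53662193 -0.21505465  0.12512555]
1259 0.08009292582103333
```

```bash
python3 -c "
from station import manip
print(manip.sign_off())"
```

```text
the job is handed in; nothing more can be done
None
```

I handed the job in at about 15 s. The inner lid is seated flush with the tub rim, tongue in the notch. The cover is held level above the tub, about 27 mm clear of the post; the hand-in call returned no verdict.

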